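Make up a blood-grouping kit and a blood-film kit

TASK

Make up the two kits from the stock on the bench: the blue-, yellow- and green-capped dropper bottles go into the orange grouping tray, and the amber stain bottle and the pink slide mailer go into the violet film tray beside the oil bottle that is already packed. Stand each one upright in a compartment of its own, setting it down rather than dropping it; leave the oil bottle in its compartment and the red-capped bottle standing where it is.

Things in the scene. Friction and masses are not known exactly. Their poses are not given: they have to be found in the camera images.
- anti_a: Anti-A: a standing reagent dropper bottle: white straight round body 30 mm in diameter and 43 mm high, short shoulder, blue screw cap 21 mm in diameter on top, 70 mm high overall, about 22 g. Origin: centre of the underside; z up.
- anti_b: Anti-B: a standing reagent dropper bottle: white straight round body 30 mm in diameter and 43 mm high, short shoulder, yellow screw cap 21 mm in diameter on top, 70 mm high overall, about 22 g. Origin: centre of the underside; z up.
- anti_d: Anti-D: a standing reagent dropper bottle: white straight round body 30 mm in diameter and 43 mm high, short shoulder, green screw cap 21 mm in diameter on top, 70 mm high overall, about 22 g. Origin: centre of the underside; z up.
- stain: Stain: a standing dark amber-brown bottle, round body 32 mm in diameter and 49 mm high, short shoulder, white screw cap 25 mm in diameter, 74 mm high overall, about 70 g. Origin: centre of the underside; z up.
- mailer: Slide mailer: a pink upright plastic box for microscope slides, standing on end: 30 mm (its x) by 22 mm (its y), 84 mm high, about 35 g; its cap is the top 25 mm, and the box below is 1 mm slimmer. Origin: centre of the underside; z up.
- tray_group: Grouping kit: open orange kit tray, fixed (place and yaw vary): outer 58 mm (its x) by 166 mm (its y), 18 mm high, walls 4, floor 3 mm thick. Three square compartments 50 by 50 mm inside in a row along its y, centres at y = -54, 0, +54 mm, x = 0; each holds one thing, upright. Origin: centre of the underside. All three compartments are empty at the start.
- tray_film: Film kit: open violet kit tray, fixed (place and yaw vary): outer 58 mm (its x) by 166 mm (its y), 18 mm high, walls 4, floor 3 mm thick. Three square compartments 50 by 50 mm inside in a row along its y, centres at y = -54, 0, +54 mm, x = 0; each holds one thing, upright. Origin: centre of the underside. The +y compartment holds the oil bottle, the other two are empty.
- oil: Oil: a dropper bottle already standing in the +y end compartment of the violet tray: pale grey-green round body 30 mm in diameter and 43 mm high, black cap 21 mm in diameter, 70 mm high overall, about 40 g, loose. It stays there. Origin: centre of the underside.
- control: Control serum, not part of either kit, to be left where it stands: a standing reagent dropper bottle: white straight round body 30 mm in diameter and 43 mm high, short shoulder, red screw cap 21 mm in diameter on top, 70 mm high overall, about 22 g. Origin: centre of the underside; z up.
- tube_rack: A white rack of purple-capped sample tubes, fixed to the bench (place and yaw vary), an obstacle: 52 mm (its x) by 150 mm (its y), tubes up to 85 mm high. Origin: centre of the underside. Apart from the listed things the bench is bare up to x = 0.75 m for y between -0.4 and 0.4 m.

How it is judged:
By the outcome, as a careful person would: the job done as asked, in the order asked, and still so for the second after the job is handed in, with the robot touching nothing.
It also fails if it takes over 112 s, if anything falls off the work surface, if the arm or the gripper's body presses on something with over 40 N, if the wrist force passes 120 N, or if a joint passes its speed limit or range.

ROBOT

A 6-joint arm with a two-finger parallel gripper is mounted at the origin on the work surface. World frame = base frame: x ahead of the robot, y to its left, z up, the work surface at z = 0. Lengths are in mm, angles in rad, forces in N, time in s.
With the tool pointing down it reaches from about 400 to 925 mm from the base axis. Payload 12.5 kg.
Tool frame: the origin (TCP) lies at the very end of the fingers, on their centre line; the grasp point (between the pads) lies grip_depth behind it (grip_depth is the distance from the TCP to the grasp point, in mm); z points along the fingers, y is the line along which they close (so a half turn about z gives the same grasp; the last joint's range is limited). The gripper opens to 95 mm and grips with 3 to 60 N. Pads are 20 mm wide; open, the fingers measure 119 mm over their backs; the gripper's body (75 mm by 180 mm) begins 59 mm behind the grasp point.
Start: joints at [1.235, 0.491, 1.559, -0, 1.092, -0.106], TCP at [142.346, 608.592, 214.661] pointing down, gripper open.
Joint ranges: [-3.1, 3.1], [-0.84, 2.19], [0.05, 2.79], [-1.13, 4.28], [0.06, 2.93], [-2.69, 2.69]. Speed limits (rad/s): [2.22, 2.22, 2.79, 3.14, 3.14, 3.14].

INTERFACE

Orientations are given as [roll, pitch, yaw] about the fixed x, y, z axes, in that order (R = Rz(yaw) Ry(pitch) Rx(roll)).
In Python, from cell import state, read_camera, job_done, grip_depth gives the robot as it stands.
- The arm moves only by the tool drive_tool, never from a script. Its argument "targets" is a list of rows, each an object with "jaw": the opening, from 0 (shut) to 1 (fully open); "travel": the shift along the tool's x, y, z in m, a list of three; "twist": the turn about the tool's z in rad. In form: [{"jaw": jaw, "travel": [tx, ty, tz], "twist": twist}, ...]. A call has 1 to 8 rows; each row is the pose to reach, as a shift and turn from the pose commanded when the call began, along the tool's axes at that moment; what a row does not reach only later rows make up. A row lasts 1/12 s, in which the tool goes at most 41.7 mm and 7.16 degrees, less where a joint would pass 70% of its speed; a pose out of reach is approached as far as the arm can. A call with a gripper value outside its range is refused whole. The fingers move at their own pace and stop on an object; the grip force is fixed at half the most. Time passes only in rows, so rows that repeat a pose let the fingers close. It gives the time, the measured TCP pose, the force, the opening and the grip force at its end, in the units of the state.
- state(): the state, without advancing time (a new reading comes with each control period).
- read_camera(name): name is "scene" or "top"; returns a dict with "frame" (384x512x3 uint8, red, green, blue), "fx", "fy", "cx", "cy" (pixels), "R" (3x3) and "t" (3): a world point X has camera coordinates R X + t. Camera axes: x right, y down, z forward; pixel columns grow to the right and rows downward; lengths in mm; the calibration is good to about 2 mm. A picture is of the moment at which its call begins. There is no depth.
- job_done(): hands the job in; it is judged then, once.
The state is a dict: "t": time; "joints": joint angles; "qvel": joint speeds; "tau": joint torques, N m; "eef_pos": TCP position; "tcp_rot": TCP orientation; "ft_force": force on the tool from outside, world axes, zero at the start; "moment": the same for the moment, N m; "opening": opening from 0.0 (shut) to 1.0 (fully open); "grip_force": force on a finger pad.
Only numpy, scipy, OpenCV 4.12 (cv2) and the standard library are available. Lean on these libraries where they do the work, as an engineer would, in place of code of your own. Each camera call takes 0.05 s, during which the arm holds its last target. There are 200 camera calls.

## Working session

There is one attempt and no reset: what is moved stays moved. The work goes in short steps, Python scripts to look and compute and a tool call to move; the robot and the scene stay as the last step left them, time stands still between calls to the robot, and variables do not carry over. Pictures are saved under pics/ and viewed, at most 14 in all, crops included, and the job is handed in when it is done.

Besides the shell and the picture viewer there is one more tool, called after ">>>" as name(argument=value, ...), one argument or row to a line, values as JSON. drive_tool: Moves the arm, as the interface text tells. Its arguments: {"type":"object","properties":{"targets":{"type":"array"}},"required":["targets"]}

```bash
mkdir -p pics
python3 - <<'E'
from cell import *
import cv2, numpy as np
print(state(), grip_depth)
for n in("scene","top"):
    c=read_camera(n); np.savez(n+".npz",**c); cv2.imwrite(f"pics/{n}0.png",c["frame"][:,:,::-1])
    print(n,c["fx"],c["cx"],c["cy"],c["R"],c["t"])
E
```

```text
{'t': 0.0, 'joints': array([ 1.23536840e+00,  4.91547444e-01,  1.55945801e+00,  3.13919799e-05,
        1.09169122e+00, -1.05640154e-01]), 'qvel': array([-0.00071051,  0.00021931,  0.00049324,  0.00093934, -0.00055267,
       -0.00210515]), 'tau': array([-3.42497005e-03, -6.12631273e+01, -2.58178818e+01,  6.91915839e-02,
        4.82045312e-02, -1.30898070e-04]), 'eef_pos': array([142.27048738, 608.33995665, 214.06632828]), 'tcp_rot': array([-3.14049773e+00, -1.44097410e-04,  2.91179031e+00]), 'ft_force': array([ 0.06533576, -0.11455577,  0.03728269]), 'moment': array([-0.00957325, -0.02099612,  0.02848927]), 'grip_force': 0.0, 'opening': 0.9981189260790299} 18.8
scene 349.7199965773564 261.6950211011309 197.11418295542043 [[-0.21730274  0.97595203 -0.01723837]
 [ 0.62645169  0.12589704 -0.76922572]
 [-0.74855714 -0.17795386 -0.63874457]] [ 115.57234924 -291.59181534 1198.63853172]
top 426.85225477637465 261.62382171218724 192.16192543479244 [[ 0.02207402 -0.99946673  0.02406243]
 [-0.99298797 -0.02471411 -0.11560324]
 [ 0.11613627 -0.02134187 -0.99300397]] [   2.97404444  511.92126917 1021.11432587]
```

View pics/top0.png

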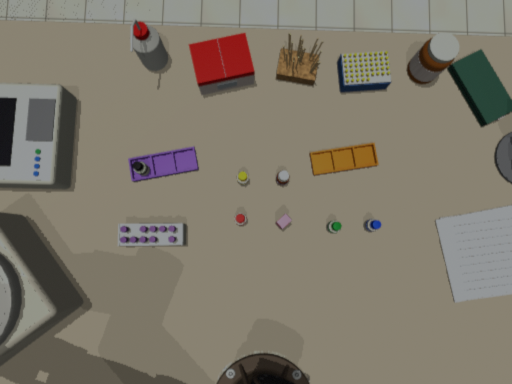

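View pics/scene0.png

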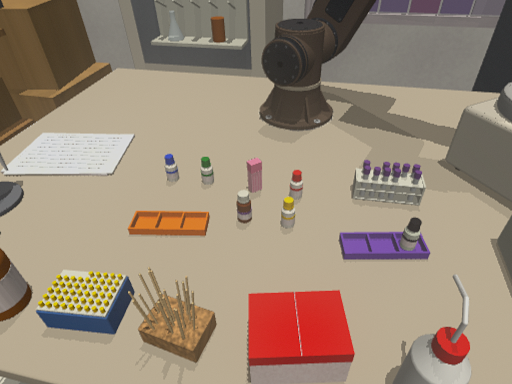

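The top view shows these pixel positions:

| Item | Pixel (col, row) |
|---|---|
| Blue cap | (376,225) |
| Green cap | (336,226) |
| Yellow cap | (243,177) |
| Red cap | (241,219) |
| Stain cap (white) | (284,177) |
| Mailer (pink) | (284,222) |
| Orange tray | (343,159) |
| Violet tray | (164,164) |
| Oil, at the tray's left end | (139,167) |
| Rack | (152,235) |

The scene view agrees, with blue at (170,160), green (206,162), mailer (255,175), stain (244,200), yellow (288,205), and red (296,177).

```bash
cat > h.py <<'E'
import cv2, numpy as np
from scipy.optimize import minimize
def proj(c,X):
    p=np.asarray(X,float)@c["R"].T+c["t"]; return np.c_[c["fx"]*p[:,0]/p[:,2]+c["cx"],c["fy"]*p[:,1]/p[:,2]+c["cy"]]
def unproj(c,uv,z):
    uv=np.atleast_2d(uv); d=np.c_[(uv[:,0]-c["cx"])/c["fx"],(uv[:,1]-c["cy"])/c["fy"],np.ones(len(uv))]@c["R"]
    o=-c["R"].T@c["t"]; return o+d*((z-o[2])/d[:,2])[:,None]
def mask(c,u,v,r,lo,hi):
    m=cv2.inRange(cv2.cvtColor(c["frame"],cv2.COLOR_RGB2HSV),np.array(lo),np.array(hi)); w=np.zeros_like(m); cv2.rectangle(w,(u-r,v-r),(u+r,v+r),255,-1); m&=w
    n,l,s,_=cv2.connectedComponentsWithStats(m); return np.uint8(l==1+np.argmax(s[1:,4]))*255
def cyl(x,y,r,z0,z1):
    a=np.linspace(0,2*np.pi,40); return np.vstack([np.c_[x+r*np.cos(a),y+r*np.sin(a),0*a+z] for z in(z0,z1)])
def box(x,y,a,w,d,z0,z1):
    C,S=np.cos(a),np.sin(a); return np.array([[x+C*i*w/2-S*j*d/2,y+S*i*w/2+C*j*d/2,z] for i in(-1,1) for j in(-1,1) for z in(z0,z1)])
def cen(p):
    m=cv2.moments(cv2.convexHull(np.float32(p))); return np.array([m["m10"],m["m01"]])/m["m00"]
def mcen(m): return np.argwhere(m)[:,::-1].mean(0)
def iou(c,p,m,k=8):
    q=np.zeros((384,512),np.uint8); cv2.fillConvexPoly(q,np.int32(np.round(cv2.convexHull(np.float32(p))[:,0]*16)),255,shift=4)
    return (q&m>0).sum()/((q|m)>0).sum()
E
python3 - <<'E'
from h import *
T=dict(np.load("top.npz"));S=dict(np.load("scene.npz"))
for n,t,s,lo,hi,z0,z1,r in [("blue",(376,225),(170,158),(108,120,60),(128,255,255),52,70,10.5),("yellow",(243,177),(288,203),(22,120,90),(34,255,255),52,70,10.5),("green",(336,226),(206,161),(50,110,40),(80,255,255),52,70,10.5),("red",(241,219),(296,175),(172,150,80),(180,255,255),52,70,10.5),("stainT",(284,177),None,(0,0,150),(180,45,255),56,74,12.5)]:
    for c,uv in((T,t),(S,s)):
        if uv is None: continue
        m=mask(c,*uv,10,lo,hi);g=mcen(m);x0=unproj(c,g,z1)[0,:2]
        f=minimize(lambda p:((cen(proj(c,cyl(*p,r,z0,z1)))-g)**2).sum(),x0,method="Nelder-Mead").x
        print(n,f.round(1),"pix",(m>0).sum(),"model",round(cv2.contourArea(cv2.convexHull(np.float32(proj(c,cyl(*f,r,z0,z1)))))))
mt=mask(T,284,222,12,(150,50,80),(176,255,255));ms=mask(S,255,175,22,(150,50,80),(176,255,255))
p0=unproj(T,mcen(mt),75)[0,:2];best=[]
for a in np.radians(np.arange(0,180,5)):
    for dx in range(-10,11,2):
        for dy in range(-10,11,2):
            P=box(p0[0]+dx,p0[1]+dy,a,30,22,0,84);best.append((iou(T,proj(T,P),mt)+iou(S,proj(S,P),ms),p0[0]+dx,p0[1]+dy,np.degrees(a)))
for b in sorted(best)[::-1][:6]:print("mailer",np.round(b,2))
for n,c,uv,lo,hi in [("or",T,(343,159),(8,170,90),(20,255,255)),("vi",T,(164,164),(125,100,60),(145,255,255)),("orS",S,(170,222),(6,170,80),(20,255,255)),("viS",S,(384,245),(125,90,50),(145,255,255))]:
    m=mask(c,*uv,48,lo,hi);h=cv2.convexHull(np.float32(np.argwhere(m)[:,::-1]));g=cen(h)
    x0=list(unproj(c,g,12)[0,:2]);hm=cv2.fillConvexPoly(np.zeros_like(m),np.int32(h),255)
    f=max((minimize(lambda p:-iou(c,proj(c,box(p[0],p[1],p[2]/50,58,166,0,18)),hm),x0+[a],method="Nelder-Mead",options=dict(initial_simplex=[x0+[a],[x0[0]+8,x0[1],a],[x0[0],x0[1]+8,a],x0+[a+8]])) for a in(-15,-5,5,15)),key=lambda r:-r.fun)
    print(n,f.x[:2].round(1),"yaw deg",np.degrees(f.x[2]/50).round(1),-f.fun)
# oil: dark cap
for c,uv in((T,(139,165)),(S,(414,226))):
    m=mask(c,*uv,9,(0,0,0),(180,255,55));print("oil",unproj(c,mcen(m),65)[0,:2].round(1),(m>0).sum())
m=mask(S,245,211,12,(0,60,20),(20,255,120));print("stainS",unproj(S,mcen(m),30)[0,:2].round(1),(m>0).sum())
E
```

```text
blue [ 437.6 -257. ] pix 67 model 80
blue [ 428.  -264.6] pix 27 model 81
yellow [546.   62.9] pix 64 model 70
yellow [547.2  62.3] pix 114 model 115
green [ 432.2 -163.1] pix 60 model 74
green [ 421.2 -169.2] pix 27 model 82Traceback (most recent call last):
  File "<stdin>", line 6, in <module>
  File "h.py", line 10, in mask
    n,l,s,_=cv2.connectedComponentsWithStats(m); return np.uint8(l==1+np.argmax(s[1:,4]))*255
                                                                      ~~~~~~~~~^^^^^^^^^
    return _wrapfunc(a, 'argmax', axis=axis, out=out, **kwds)
    return bound(*args, **kwds)
ValueError: attempt to get argmax of an empty sequence
```

Run:
```python
from h import *
T=dict(np.load("top.npz"));S=dict(np.load("scene.npz"))
for n,t,s,lo,hi,z0,z1,r in [("blue",(376,225),(170,158),(100,80,20),(135,255,255),52,70,10.5),("green",(336,226),(206,161),(40,80,15),(90,255,255),52,70,10.5),("red",(241,219),(296,175),(0,150,80),(6,255,255),52,70,10.5),("stainT",(284,177),None,(0,0,150),(180,45,255),56,74,12.5)]:
    for c,uv in((T,t),(S,s)):
        if uv is None: continue
        m=mask(c,*uv,10,lo,hi);g=mcen(m);x0=unproj(c,g,z1)[0,:2]
        f=minimize(lambda p:((cen(proj(c,cyl(*p,r,z0,z1)))-g)**2).sum(),x0,method="Nelder-Mead").x
        print(n,f.round(1),"pix",(m>0).sum(),"model",round(cv2.contourArea(cv2.convexHull(np.float32(proj(c,cyl(*f,r,z0,z1)))))))
mt=mask(T,284,222,12,(150,50,80),(176,255,255));ms=mask(S,255,175,22,(150,50,80),(176,255,255))
p0=unproj(T,mcen(mt),75)[0,:2];best=[]
for a in np.radians(np.arange(0,180,5)):
    for dx in range(-10,11,2):
        for dy in range(-10,11,2):
            P=box(p0[0]+dx,p0[1]+dy,a,30,22,0,84);best.append((iou(T,proj(T,P),mt)+iou(S,proj(S,P),ms),p0[0]+dx,p0[1]+dy,np.degrees(a)))
for b in sorted(best)[::-1][:6]:print("mailer",np.round(b,2))
for n,c,uv,lo,hi in [("or",T,(343,159),(8,170,90),(20,255,255)),("vi",T,(164,164),(125,100,60),(145,255,255)),("orS",S,(170,222),(6,170,80),(20,255,255)),("viS",S,(384,245),(125,90,50),(145,255,255))]:
    m=mask(c,*uv,48,lo,hi);h=cv2.convexHull(np.float32(np.argwhere(m)[:,::-1]));g=cen(h)
    x0=list(unproj(c,g,12)[0,:2]);hm=cv2.fillConvexPoly(np.zeros_like(m),np.int32(h),255)
    f=min((minimize(lambda p:-iou(c,proj(c,box(p[0],p[1],p[2]/50,58,166,0,18)),hm),x0+[a],method="Nelder-Mead",options=dict(initial_simplex=[x0+[a],[x0[0]+8,x0[1],a],[x0[0],x0[1]+8,a],x0+[a+8]])) for a in(-15,-5,5,15)),key=lambda r:r.fun)
    print(n,f.x[:2].round(1),"yaw deg",np.degrees(f.x[2]/50).round(1),-f.fun)
for c,uv in((T,(139,165)),(S,(414,226))):
    m=mask(c,*uv,9,(0,0,0),(180,255,55));print("oil",unproj(c,mcen(m),65)[0,:2].round(1),(m>0).sum())
m=mask(S,245,211,12,(0,60,20),(20,255,120));print("stainS",unproj(S,mcen(m),30)[0,:2].round(1),(m>0).sum())
for n,c,uv in(("t",T,(355,200)),("s",S,(255,180))):
    q=c["frame"][uv[1]-38:uv[1]+37,uv[0]-100:uv[0]+100][:,:,::-1];cv2.imwrite(f"pics/z{n}.png",cv2.resize(q,None,fx=4,fy=4,interpolation=cv2.INTER_CUBIC))
```

```text
blue [ 438.1 -256.7] pix 79 model 80
blue [ 438.9 -257.9] pix 78 model 83
green [ 431.9 -163.2] pix 70 model 74
green [ 432.7 -164.1] pix 76 model 84
red [445.1  65.7] pix 48 model 66
red [444.8  65.8] pix 70 model 94
stainT [550.5 -35.9] pix 45 model 98
mailer [ 4.0000e-01  4.4039e+02 -3.5260e+01  1.5000e+01]
mailer [ 4.0000e-01  4.3839e+02 -3.5260e+01  1.5000e+01]
mailer [ 4.0000e-01  4.3639e+02 -3.5260e+01  2.0000e+01]
mailer [ 3.9000e-01  4.3439e+02 -3.5260e+01  2.0000e+01]
mailer [ 3.9000e-01  4.3239e+02 -3.5260e+01  1.5000e+01]
mailer [ 3.9000e-01  4.4039e+02 -3.3260e+01  1.5000e+01]
or [ 604.6 -191. ] yaw deg 11.6 0.9233110164333537
vi [580.9 263.7] yaw deg 12.7 0.926530612244898
orS [ 601.7 -193.2] yaw deg 10.8 0.9297971918876755
viS [577.  263.3] yaw deg 12.1 0.9258024176740308
oil [563.4 312.6] 75
oil [569.  302.4] 9
stainS [543.3 -38. ] 124
```

View pics/zs.png

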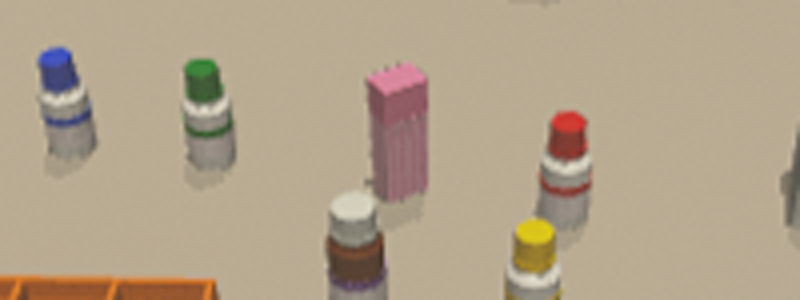

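>>> drive_tool(
  targets=[
    {"jaw":0.7,"travel":[-0.04,-0.02,0],"twist":0.12},
    {"jaw":0.7,"travel":[-0.075,-0.04,0],"twist":0.24},
    {"jaw":0.7,"travel":[-0.11,-0.06,0],"twist":0.36},
    {"jaw":0.7,"travel":[-0.145,-0.08,0],"twist":0.48},
    {"jaw":0.7,"travel":[-0.18,-0.1,0],"twist":0.6},
    {"jaw":0.7,"travel":[-0.215,-0.115,0],"twist":0.72},
    {"jaw":0.7,"travel":[-0.25,-0.13,0],"twist":0.84},
    {"jaw":0.7,"travel":[-0.28,-0.145,0],"twist":0.95},
  ],
)

```text
t: 0.77
eef_pos: [383.6, 402.0, 214.6]
tcp_rot: [3.142, 0.0, 1.955]
ft_force: [-0.4, 0.4, 0.3]
opening: 0.702
grip_force: 0.0
```

```bash
cat > go.py <<'E'
import sys,numpy as np
from cell import state
s=state(); p=s["eef_pos"]; y=s["tcp_rot"][2]
print("pos",p.round(1),"yaw",y.round(3),"t",round(s["t"],2),"open",round(s["opening"],3),"grip",round(s["grip_force"],1))
for a in sys.argv[1:]:
    v=[float(i) for i in a.split(",")]; d=np.array(v[:3])-p
    print(a,"travel mm",np.round([np.cos(y)*d[0]+np.sin(y)*d[1],np.sin(y)*d[0]-np.cos(y)*d[1],-d[2]],1),"twist",round(y-(v[3] if len(v)>3 else 1.77),3)); p=np.array(v[:3]) if "-c" in sys.argv else p
E
python3 go.py 520,0,200 438,-257,200
python3 - <<'E'
from h import *
T=dict(np.load("top.npz"));S=dict(np.load("scene.npz"))
H=cv2.cvtColor(S["frame"],cv2.COLOR_RGB2HSV);print(H[170:195:6,255],H[210,300],cv2.cvtColor(T["frame"],cv2.COLOR_RGB2HSV)[[222,218,226],[284,284,284]])
mt=mask(T,284,222,13,(140,35,60),(179,255,255));ms=mask(S,255,175,22,(140,35,60),(179,255,255));print((mt>0).sum(),(ms>0).sum())
best=[]
for a in np.radians(np.arange(0,180,5)):
    for x in range(420,460,3):
        for y in range(-50,-19,3):
            P=box(x,y,a,30,22,0,84);i,j=iou(T,proj(T,P),mt),iou(S,proj(S,P),ms);best.append((i+j,i,j,x,y,np.degrees(a)))
for b in sorted(best)[::-1][:8]:print("mailer",np.round(b,2))
m=mask(T,284,177,12,(0,0,120),(180,70,255));m2=mask(S,244,195,7,(0,0,100),(180,60,255))
for c,m in((T,m),(S,m2)):
    print((m>0).sum(),unproj(c,mcen(m),70)[0,:2])
E
```

```text
pos [383.6 402.  214.6] yaw 1.955 t 0.77 open 0.702 grip 0.0
520,0,200 travel mm [-423.8  -24.3   14.6] twist 0.185
438,-257,200 travel mm [-631.3 -196.7   14.6] twist 0.185
[[176  94 144]
 [177  76 145]
 [177  79 148]
 [178  68 149]
 [ 19  53 167]] [ 19  53 186] [[159  40 147]
 [158  40 147]
 [161  39 136]]
133 355
mailer [  1.44   0.79   0.65 441.   -38.   130.  ]
mailer [  1.43   0.78   0.65 441.   -38.   140.  ]
mailer [  1.42   0.77   0.65 441.   -38.   145.  ]
mailer [  1.42   0.7    0.72 441.   -38.   115.  ]
mailer [  1.41   0.74   0.67 441.   -38.   125.  ]
mailer [  1.41   0.74   0.67 438.   -35.   130.  ]
mailer [  1.4    0.68   0.72 441.   -38.    30.  ]
mailer [  1.4    0.67   0.73 441.   -38.   110.  ]
499 [546.83904185 -38.1641552 ]
214 [549.87498016 -33.64778504]
```

>>> drive_tool(
  targets=[
    {"jaw":0.7,"travel":[-0.04,-0.002,0],"twist":0.03},
    {"jaw":0.7,"travel":[-0.08,-0.004,0],"twist":0.06},
    {"jaw":0.7,"travel":[-0.12,-0.006,0],"twist":0.09},
    {"jaw":0.7,"travel":[-0.16,-0.01,0],"twist":0.12},
    {"jaw":0.7,"travel":[-0.2,-0.015,0],"twist":0.15},
    {"jaw":0.7,"travel":[-0.24,-0.02,0],"twist":0.185},
    {"jaw":0.7,"travel":[-0.28,-0.022,0],"twist":0.185},
    {"jaw":0.7,"travel":[-0.32,-0.025,0],"twist":0.185},
  ],
)

```text
t: 1.43
eef_pos: [480.9, 96.3, 214.6]
tcp_rot: [-3.142, -0.0, 1.777]
ft_force: [0.2, 1.0, 0.6]
opening: 0.702
grip_force: 0.0
```

```bash
python3 go.py 438,-257,130
```

```text
pos [480.9  96.3 214.6] yaw 1.777 t 1.43 open 0.702 grip 0.0
438,-257,130 travel mm [-337.1 -114.2   84.6] twist 0.007
```

>>> drive_tool(
  targets=[
    {"jaw":0.7,"travel":[-0.039,-0.013,0],"twist":0},
    {"jaw":0.7,"travel":[-0.078,-0.026,0],"twist":0},
    {"jaw":0.7,"travel":[-0.117,-0.039,0],"twist":0},
    {"jaw":0.7,"travel":[-0.156,-0.052,0],"twist":0},
    {"jaw":0.7,"travel":[-0.195,-0.065,0],"twist":0},
    {"jaw":0.7,"travel":[-0.234,-0.079,0],"twist":0},
    {"jaw":0.7,"travel":[-0.273,-0.092,0],"twist":0},
    {"jaw":0.7,"travel":[-0.305,-0.103,0.01],"twist":0.007},
  ],
)

```text
t: 2.1
eef_pos: [442.2, -224.3, 205.7]
tcp_rot: [3.14, 0.002, 1.769]
ft_force: [0.3, 0.5, 0.6]
opening: 0.699
grip_force: 0.0
```

>>> drive_tool(
  targets=[
    {"jaw":0.7,"travel":[-0.02,-0.007,0.015],"twist":0},
    {"jaw":0.7,"travel":[-0.032,-0.011,0.035],"twist":0},
    {"jaw":0.7,"travel":[-0.032,-0.011,0.06],"twist":0},
    {"jaw":0.7,"travel":[-0.032,-0.011,0.075],"twist":0},
    {"jaw":0.7,"travel":[-0.032,-0.011,0.075],"twist":0},
  ],
)

```text
t: 2.52
eef_pos: [436.6, -254.4, 126.8]
tcp_rot: [-3.138, -0.004, 1.769]
ft_force: [0.3, 0.1, -0.6]
opening: 0.7
grip_force: 0.0
```

```bash
python3 go.py 438,-257,23 -c 438,-257,130 613.6,-245,130 613.6,-245,27;python3 - <<'E'
from cell import *
import cv2
from h import *
S=read_camera("scene");q=S["frame"][110:230,120:320][:,:,::-1];cv2.imwrite("pics/a1.png",cv2.resize(q,None,fx=4,fy=4,interpolation=2))
E
```

```text
pos [ 436.6 -254.4  126.8] yaw 1.769 t 2.52 open 0.7 grip 0.0
438,-257,23 travel mm [ -2.8   0.9 103.8] twist -0.001Traceback (most recent call last):
  File "go.py", line 6, in <module>
    v=[float(i) for i in a.split(",")]; d=np.array(v[:3])-p
       ~~~~~^^^
ValueError: could not convert string to float: '-c'
```

View pics/a1.png

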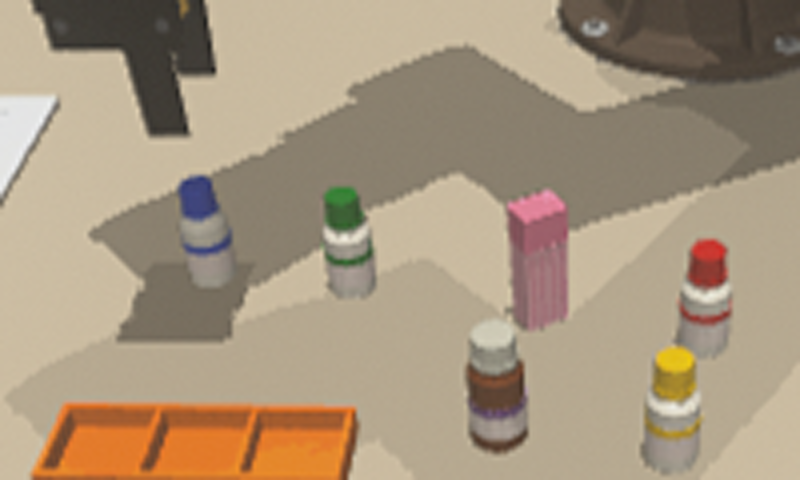

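Fingers, with tips near crop (168,135), hang above and behind the blue bottle at (205,230). Every bottle is standing, so I'm descending to grip.

>>> drive_tool(
  targets=[
    {"jaw":0.7,"travel":[-0.003,0.001,0.02],"twist":0},
    {"jaw":0.7,"travel":[-0.003,0.001,0.045],"twist":0},
    {"jaw":0.7,"travel":[-0.003,0.001,0.07],"twist":0},
    {"jaw":0.7,"travel":[-0.003,0.001,0.09],"twist":0},
    {"jaw":0.7,"travel":[-0.003,0.001,0.1],"twist":0},
    {"jaw":0.7,"travel":[-0.003,0.001,0.104],"twist":0},
    {"jaw":0.7,"travel":[-0.003,0.001,0.104],"twist":0},
  ],
)

```text
t: 3.15
eef_pos: [439.8, -257.7, 25.9]
tcp_rot: [3.142, -0.0, 1.77]
ft_force: [-0.4, -0.4, 0.5]
opening: 0.701
grip_force: 0.0
```

>>> drive_tool(
  targets=[
    {"jaw":0.2,"travel":[0,0,0],"twist":0},
    {"jaw":0.2,"travel":[0,0,0],"twist":0},
    {"jaw":0.2,"travel":[0,0,0],"twist":0},
    {"jaw":0.2,"travel":[0,0,0],"twist":0},
    {"jaw":0.2,"travel":[0,0,0],"twist":0},
    {"jaw":0.2,"travel":[0,0,0],"twist":0},
    {"jaw":0.2,"travel":[0,0,0],"twist":0},
    {"jaw":0.2,"travel":[0,0,0],"twist":0},
  ],
)

```text
t: 3.82
eef_pos: [439.5, -257.7, 25.8]
tcp_rot: [3.141, 0.0, 1.77]
ft_force: [-0.3, -0.5, 2.9]
opening: 0.31
grip_force: 30.0
```

```bash
sed -i 's/for a in sys.argv\[1:\]:/for a in [i for i in sys.argv[1:] if i!="-c"]:/' go.py; python3 go.py 438,-257,130 613.6,-245,130 613.6,-245,27 -c
```

```text
pos [ 439.5 -257.7   25.8] yaw 1.77 t 3.82 open 0.31 grip 30.0
438,-257,130 travel mm [   1.    -1.4 -104.2] twist -0.0
613.6,-245,130 travel mm [-22.9 174.5  -0. ] twist -0.0
613.6,-245,27 travel mm [  0.   0. 103.] twist -0.0
```

>>> drive_tool(
  targets=[
    {"jaw":0.2,"travel":[0,0,-0.015],"twist":0},
    {"jaw":0.2,"travel":[0,0,-0.04],"twist":0},
    {"jaw":0.2,"travel":[0,0.01,-0.065],"twist":0},
    {"jaw":0.2,"travel":[-0.004,0.03,-0.08],"twist":0},
    {"jaw":0.2,"travel":[-0.008,0.055,-0.08],"twist":0},
    {"jaw":0.2,"travel":[-0.011,0.08,-0.08],"twist":0},
    {"jaw":0.2,"travel":[-0.014,0.105,-0.08],"twist":0},
    {"jaw":0.2,"travel":[-0.017,0.13,-0.08],"twist":0},
  ],
)

```text
t: 4.48
eef_pos: [571.4, -248.3, 105.6]
tcp_rot: [3.142, -0.0, 1.77]
ft_force: [-0.8, -0.4, 0.1]
opening: 0.307
grip_force: 30.0
```

>>> drive_tool(
  targets=[
    {"jaw":0.2,"travel":[-0.003,0.02,0],"twist":0},
    {"jaw":0.2,"travel":[-0.005,0.035,0],"twist":0},
    {"jaw":0.2,"travel":[-0.005,0.043,0],"twist":0},
    {"jaw":0.2,"travel":[-0.005,0.043,0],"twist":0},
    {"jaw":0.2,"travel":[-0.005,0.043,0],"twist":0},
  ],
)

```text
t: 4.9
eef_pos: [612.8, -244.8, 105.2]
tcp_rot: [-3.141, -0.001, 1.77]
ft_force: [-1.1, 0.1, -0.6]
opening: 0.305
grip_force: 30.0
```

```bash
python3 go.py 613.6,-245,29.5;python3 - <<'E'
from cell import *
import cv2
from h import *
S=read_camera("scene");q=S["frame"][140:260,100:300][:,:,::-1];q=cv2.resize(q,None,fx=3,fy=3,interpolation=2)
S=read_camera("top");q2=S["frame"][110:230,280:480][:,:,::-1];q2=cv2.resize(q2,None,fx=2,fy=2,interpolation=2)
o=np.zeros((600,600,3),np.uint8);o[:360]=q;o[360:600,:400]=q2
cv2.imwrite("pics/a2.png",o)
E
```

```text
pos [ 612.8 -244.8  105.2] yaw 1.77 t 4.9 open 0.305 grip 30.0
613.6,-245,29.5 travel mm [-0.4  0.7 75.7] twist 0.0
```

View pics/a2.png

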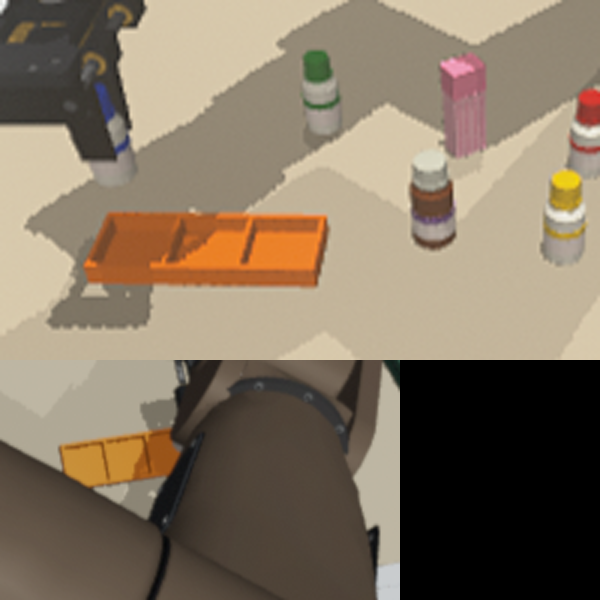

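The blue bottle is held upright above the far-left orange compartment, with its underside at about crop (113,178). I'm lowering it.

>>> drive_tool(
  targets=[
    {"jaw":0.2,"travel":[0,0.001,0.015],"twist":0},
    {"jaw":0.2,"travel":[0,0.001,0.035],"twist":0},
    {"jaw":0.2,"travel":[0,0.001,0.05],"twist":0},
    {"jaw":0.2,"travel":[0,0.001,0.062],"twist":0},
    {"jaw":0.2,"travel":[0,0.001,0.07],"twist":0},
    {"jaw":0.2,"travel":[0,0.001,0.073],"twist":0},
    {"jaw":0.2,"travel":[0,0.001,0.0755],"twist":0},
    {"jaw":0.2,"travel":[0,0.001,0.0755],"twist":0},
  ],
)

```text
t: 5.67
eef_pos: [614.4, -244.9, 30.3]
tcp_rot: [3.141, 0.0, 1.77]
ft_force: [0.5, -0.4, 0.3]
opening: 0.308
grip_force: 30.0
```

```bash
python3 go.py 613.6,-245,29.0
```

```text
pos [ 614.4 -244.9   30.3] yaw 1.77 t 5.67 open 0.308 grip 30.0
613.6,-245,29.0 travel mm [ 0.1 -0.8  1.3] twist -0.0
```

>>> drive_tool(
  targets=[
    {"jaw":0.2,"travel":[0,0,0.0015],"twist":0},
    {"jaw":0.2,"travel":[0,0,0.0015],"twist":0},
    {"jaw":0.35,"travel":[0,0,0.001],"twist":0},
    {"jaw":0.45,"travel":[0,0,0.0],"twist":0},
    {"jaw":0.6,"travel":[0,0,0.0],"twist":0},
    {"jaw":0.6,"travel":[0,0,0],"twist":0},
    {"jaw":0.6,"travel":[0,0,0],"twist":0},
  ],
)

```text
t: 6.25
eef_pos: [614.5, -244.8, 30.2]
tcp_rot: [3.141, 0.0, 1.77]
ft_force: [-0.5, -0.3, 0.7]
opening: 0.569
grip_force: 0.0
```

>>> drive_tool(
  targets=[
    {"jaw":0.6,"travel":[0,0,-0.015],"twist":0},
    {"jaw":0.6,"travel":[0,0,-0.04],"twist":0},
    {"jaw":0.6,"travel":[0,0,-0.075],"twist":0},
    {"jaw":0.7,"travel":[0,0,-0.11],"twist":0},
    {"jaw":0.7,"travel":[0,0,-0.11],"twist":0},
  ],
)

```text
t: 6.67
eef_pos: [616.7, -245.9, 147.0]
tcp_rot: [3.134, 0.006, 1.77]
ft_force: [0.3, -0.2, -0.2]
opening: 0.675
grip_force: 0.0
```

```bash
python3 go.py 546.5,62.6,130
```

```text
pos [ 616.7 -245.9  147. ] yaw 1.77 t 6.67 open 0.675 grip 0.0
546.5,62.6,130 travel mm [316.3  -7.8  17. ] twist -0.0
```

>>> drive_tool(
  targets=[
    {"jaw":0.7,"travel":[0.03,0,0],"twist":0},
    {"jaw":0.7,"travel":[0.07,-0.001,0],"twist":0},
    {"jaw":0.7,"travel":[0.11,-0.002,0],"twist":0},
    {"jaw":0.7,"travel":[0.15,-0.003,0],"twist":0},
    {"jaw":0.7,"travel":[0.19,-0.004,0],"twist":0},
    {"jaw":0.7,"travel":[0.23,-0.005,0],"twist":0},
    {"jaw":0.7,"travel":[0.27,-0.006,0],"twist":0},
    {"jaw":0.7,"travel":[0.3,-0.007,0],"twist":0},
  ],
)

```text
t: 7.33
eef_pos: [547.2, 50.4, 140.2]
tcp_rot: [3.141, -0.0, 1.771]
ft_force: [0.3, 0.0, 1.2]
opening: 0.702
grip_force: 0.0
```

>>> drive_tool(
  targets=[
    {"jaw":0.7,"travel":[0.016,-0.001,0],"twist":0},
    {"jaw":0.7,"travel":[0.016,-0.001,0.0],"twist":0},
    {"jaw":0.7,"travel":[0.016,-0.001,0.0],"twist":0},
    {"jaw":0.7,"travel":[0.016,-0.001,0.0],"twist":0},
  ],
)

```text
t: 7.67
eef_pos: [544.4, 62.7, 140.1]
tcp_rot: [3.141, 0.0, 1.77]
ft_force: [0.3, -1.1, -0.1]
opening: 0.703
grip_force: 0.0
```

```bash
python3 go.py 546.5,62.6,25;python3 - <<'E'
from cell import *
import cv2
from h import *
S=read_camera("scene");q=S["frame"][120:270,100:350][:,:,::-1];q=cv2.resize(q,None,fx=3,fy=3,interpolation=2)
cv2.imwrite("pics/a3.png",q)
E
```

```text
pos [544.4  62.7 140.1] yaw 1.77 t 7.67 open 0.703 grip 0.0
546.5,62.6,25 travel mm [ -0.5   2.  115.1] twist -0.0
```

View pics/a3.png

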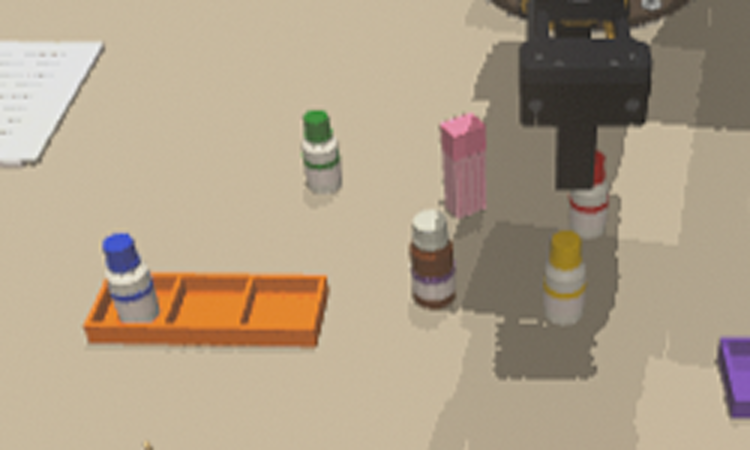

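Blue stands upright in the end orange compartment at crop (133,285). The gripper is above yellow at (565,275). Next grasp.

>>> drive_tool(
  targets=[
    {"jaw":0.7,"travel":[-0.001,0.002,0.025],"twist":0},
    {"jaw":0.7,"travel":[-0.001,0.002,0.05],"twist":0},
    {"jaw":0.7,"travel":[-0.001,0.002,0.075],"twist":0},
    {"jaw":0.7,"travel":[-0.001,0.002,0.098],"twist":0},
    {"jaw":0.7,"travel":[-0.001,0.002,0.11],"twist":0},
    {"jaw":0.7,"travel":[-0.001,0.002,0.115],"twist":0},
    {"jaw":0.7,"travel":[-0.001,0.002,0.115],"twist":0},
  ],
)

```text
t: 8.3
eef_pos: [546.1, 61.8, 24.1]
tcp_rot: [-3.14, -0.0, 1.768]
ft_force: [-0.6, 0.3, -0.1]
opening: 0.699
grip_force: 0.0
```

>>> drive_tool(
  targets=[
    {"jaw":0.2,"travel":[0,0,0],"twist":0},
    {"jaw":0.2,"travel":[0,0,0],"twist":0},
    {"jaw":0.2,"travel":[0,0,0],"twist":0},
    {"jaw":0.2,"travel":[0,0,0],"twist":0},
    {"jaw":0.2,"travel":[0,0,0],"twist":0},
    {"jaw":0.2,"travel":[0,0,0],"twist":0},
    {"jaw":0.2,"travel":[0,0,0],"twist":0},
  ],
)

```text
t: 8.88
eef_pos: [546.3, 62.8, 25.4]
tcp_rot: [3.141, 0.0, 1.77]
ft_force: [-0.6, 1.1, 2.3]
opening: 0.308
grip_force: 30.0
```

```bash
python3 go.py 603,-192,140
```

```text
pos [546.3  62.8  25.4] yaw 1.77 t 8.88 open 0.308 grip 30.0
603,-192,140 travel mm [-261.     5.1 -114.6] twist -0.0
```

>>> drive_tool(
  targets=[
    {"jaw":0.2,"travel":[0,0,-0.015],"twist":0},
    {"jaw":0.2,"travel":[0,0,-0.04],"twist":0},
    {"jaw":0.2,"travel":[0,0,-0.07],"twist":0},
    {"jaw":0.2,"travel":[0,0,-0.1],"twist":0},
    {"jaw":0.2,"travel":[-0.015,0,-0.115],"twist":0},
    {"jaw":0.2,"travel":[-0.04,0.001,-0.115],"twist":0},
    {"jaw":0.2,"travel":[-0.07,0.002,-0.115],"twist":0},
    {"jaw":0.2,"travel":[-0.1,0.002,-0.115],"twist":0},
  ],
)

```text
t: 9.55
eef_pos: [568.3, -35.6, 140.7]
tcp_rot: [3.141, 0.0, 1.771]
ft_force: [-0.2, 0.2, -0.4]
opening: 0.312
grip_force: 30.0
```

>>> drive_tool(
  targets=[
    {"jaw":0.2,"travel":[-0.03,0.001,0],"twist":0},
    {"jaw":0.2,"travel":[-0.06,0.001,0],"twist":0},
    {"jaw":0.2,"travel":[-0.09,0.002,0],"twist":0},
    {"jaw":0.2,"travel":[-0.12,0.002,0],"twist":0},
    {"jaw":0.2,"travel":[-0.145,0.003,0],"twist":0},
    {"jaw":0.2,"travel":[-0.161,0.003,0],"twist":0},
    {"jaw":0.2,"travel":[-0.161,0.003,0],"twist":0},
    {"jaw":0.2,"travel":[-0.161,0.003,0],"twist":0},
  ],
)

```text
t: 10.22
eef_pos: [602.4, -192.2, 139.8]
tcp_rot: [-3.141, -0.001, 1.769]
ft_force: [-0.3, 0.0, -0.5]
opening: 0.31
grip_force: 30.0
```

```bash
python3 go.py 603,-192,29.5
```

```text
pos [ 602.4 -192.2  139.8] yaw 1.769 t 10.22 open 0.31 grip 30.0
603,-192,29.5 travel mm [  0.    0.6 110.3] twist -0.001
```

>>> drive_tool(
  targets=[
    {"jaw":0.2,"travel":[0,0,0.02],"twist":0},
    {"jaw":0.2,"travel":[0,0,0.045],"twist":0},
    {"jaw":0.2,"travel":[0,0,0.07],"twist":0},
    {"jaw":0.2,"travel":[0,0,0.09],"twist":0},
    {"jaw":0.2,"travel":[0,0,0.103],"twist":0},
    {"jaw":0.2,"travel":[0,0,0.108],"twist":0},
    {"jaw":0.2,"travel":[0,0,0.11],"twist":0},
    {"jaw":0.2,"travel":[0,0,0.1115],"twist":0},
  ],
)

```text
t: 10.88
eef_pos: [603.2, -191.7, 29.2]
tcp_rot: [3.141, 0.0, 1.77]
ft_force: [-0.0, 0.5, 0.0]
opening: 0.306
grip_force: 30.0
```

>>> drive_tool(
  targets=[
    {"jaw":0.2,"travel":[0,0,0.0005],"twist":0},
    {"jaw":0.2,"travel":[0,0,0.0005],"twist":0},
  ],
)

```text
t: 11.05
eef_pos: [603.2, -192.1, 29.0]
tcp_rot: [3.14, 0.001, 1.77]
ft_force: [-0.1, -0.7, -0.7]
opening: 0.31
grip_force: 30.0
```

```bash
python3 go.py 603,-192,28.4; python3 -c "
from cell import *;print(state()['ft_force'])"
```

```text
pos [ 603.2 -192.1   29. ] yaw 1.77 t 11.05 open 0.31 grip 30.0
603,-192,28.4 travel mm [ 0.2 -0.1  0.6] twist -0.0
[-0.05504688 -0.73294376 -0.73244874]
```

>>> drive_tool(
  targets=[
    {"jaw":0.2,"travel":[0,0,0.001],"twist":0},
    {"jaw":0.35,"travel":[0,0,0.001],"twist":0},
    {"jaw":0.45,"travel":[0,0,0.0],"twist":0},
    {"jaw":0.6,"travel":[0,0,0.0],"twist":0},
    {"jaw":0.6,"travel":[0,0,0],"twist":0},
    {"jaw":0.6,"travel":[0,0,0],"twist":0},
  ],
)

```text
t: 11.55
eef_pos: [602.7, -192.1, 28.1]
tcp_rot: [3.142, -0.0, 1.77]
ft_force: [-0.8, -0.7, 0.1]
opening: 0.566
grip_force: 0.0
```

>>> drive_tool(
  targets=[
    {"jaw":0.6,"travel":[0,0,-0.015],"twist":0},
    {"jaw":0.6,"travel":[0,0,-0.04],"twist":0},
    {"jaw":0.6,"travel":[0,0,-0.075],"twist":0},
    {"jaw":0.7,"travel":[0,0,-0.1],"twist":0},
    {"jaw":0.7,"travel":[0,0,-0.11],"twist":0},
    {"jaw":0.7,"travel":[0,0,-0.11],"twist":0},
  ],
)

```text
t: 12.05
eef_pos: [603.6, -192.4, 140.5]
tcp_rot: [3.138, 0.002, 1.77]
ft_force: [0.5, -0.0, 0.3]
opening: 0.69
grip_force: 0.0
```

```bash
python3 go.py 432.3,-163.6,130
```

```text
pos [ 603.6 -192.4  140.5] yaw 1.77 t 12.05 open 0.69 grip 0.0
432.3,-163.6,130 travel mm [  62.1 -162.2   10.5] twist -0.0
```

>>> drive_tool(
  targets=[
    {"jaw":0.7,"travel":[0.01,-0.025,0],"twist":0},
    {"jaw":0.7,"travel":[0.022,-0.06,0],"twist":0},
    {"jaw":0.7,"travel":[0.035,-0.095,0],"twist":0},
    {"jaw":0.7,"travel":[0.048,-0.128,0],"twist":0},
    {"jaw":0.7,"travel":[0.058,-0.152,0],"twist":0},
    {"jaw":0.7,"travel":[0.062,-0.162,0],"twist":0},
    {"jaw":0.7,"travel":[0.062,-0.162,0],"twist":0},
    {"jaw":0.7,"travel":[0.062,-0.162,0],"twist":0},
  ],
)

```text
t: 12.72
eef_pos: [432.6, -163.8, 137.8]
tcp_rot: [3.141, 0.0, 1.769]
ft_force: [0.2, -0.1, 0.4]
opening: 0.699
grip_force: 0.0
```

```bash
python3 go.py 432.3,-163.6,25;python3 - <<'E'
from cell import *
import cv2
from h import *
S=read_camera("scene");q=S["frame"][120:270,100:350][:,:,::-1];q=cv2.resize(q,None,fx=3,fy=3,interpolation=2)
cv2.imwrite("pics/a4.png",q)
E
```

```text
pos [ 432.6 -163.8  137.8] yaw 1.769 t 12.72 open 0.699 grip 0.0
432.3,-163.6,25 travel mm [  0.3  -0.2 112.8] twist -0.001
```

View pics/a4.png

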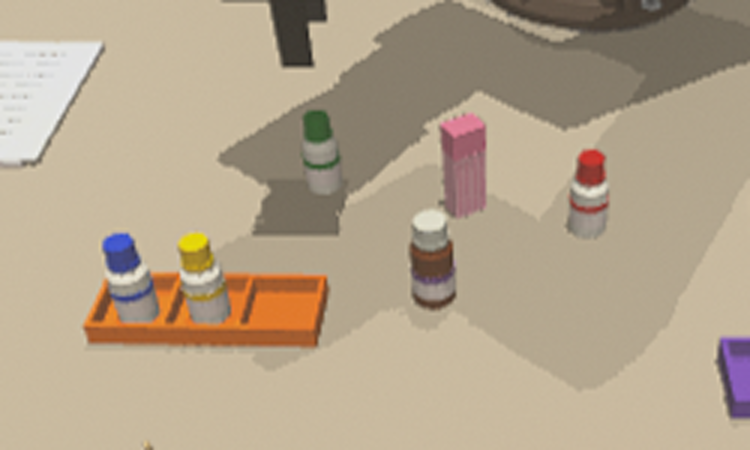

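Blue (133,285) and yellow (208,285) stand in their compartments, and the gripper is above green at (322,155). Grasping green now.

>>> drive_tool(
  targets=[
    {"jaw":0.7,"travel":[0,0,0.025],"twist":0},
    {"jaw":0.7,"travel":[0,0,0.05],"twist":0},
    {"jaw":0.7,"travel":[0,0,0.075],"twist":0},
    {"jaw":0.7,"travel":[0,0,0.098],"twist":0},
    {"jaw":0.7,"travel":[0,0,0.108],"twist":0},
    {"jaw":0.7,"travel":[0,0,0.113],"twist":0},
    {"jaw":0.7,"travel":[0,0,0.113],"twist":0},
  ],
)

```text
t: 13.35
eef_pos: [432.3, -163.4, 23.7]
tcp_rot: [-3.14, -0.001, 1.77]
ft_force: [-0.8, -0.1, 0.2]
opening: 0.702
grip_force: 0.0
```

>>> drive_tool(
  targets=[
    {"jaw":0.2,"travel":[0,0,0],"twist":0},
    {"jaw":0.2,"travel":[0,0,0],"twist":0},
    {"jaw":0.2,"travel":[0,0,0],"twist":0},
    {"jaw":0.2,"travel":[0,0,0],"twist":0},
    {"jaw":0.2,"travel":[0,0,0],"twist":0},
    {"jaw":0.2,"travel":[0,0,0],"twist":0},
    {"jaw":0.2,"travel":[0,0,0],"twist":0},
  ],
)

```text
t: 13.93
eef_pos: [431.8, -163.4, 25.4]
tcp_rot: [3.141, 0.0, 1.77]
ft_force: [-0.7, 0.4, 3.1]
opening: 0.304
grip_force: 30.0
```

```bash
python3 go.py 592.4,-139,110
```

```text
pos [ 431.8 -163.4   25.4] yaw 1.77 t 13.93 open 0.304 grip 30.0
592.4,-139,110 travel mm [ -7.8 162.2 -84.6] twist -0.0
```

>>> drive_tool(
  targets=[
    {"jaw":0.2,"travel":[0,0,-0.015],"twist":0},
    {"jaw":0.2,"travel":[0,0,-0.04],"twist":0},
    {"jaw":0.2,"travel":[0,0.01,-0.07],"twist":0},
    {"jaw":0.2,"travel":[-0.002,0.03,-0.085],"twist":0},
    {"jaw":0.2,"travel":[-0.003,0.055,-0.085],"twist":0},
    {"jaw":0.2,"travel":[-0.005,0.085,-0.085],"twist":0},
    {"jaw":0.2,"travel":[-0.006,0.112,-0.085],"twist":0},
    {"jaw":0.2,"travel":[-0.007,0.135,-0.085],"twist":0},
  ],
)

```text
t: 14.6
eef_pos: [567.0, -143.1, 110.4]
tcp_rot: [3.141, 0.0, 1.77]
ft_force: [-1.7, -0.7, -0.6]
opening: 0.311
grip_force: 30.0
```

>>> drive_tool(
  targets=[
    {"jaw":0.2,"travel":[-0.001,0.018,0],"twist":0},
    {"jaw":0.2,"travel":[-0.001,0.027,0],"twist":0},
    {"jaw":0.2,"travel":[-0.001,0.027,0],"twist":0},
    {"jaw":0.2,"travel":[-0.001,0.027,0],"twist":0},
  ],
)

```text
t: 14.93
eef_pos: [591.3, -139.0, 109.7]
tcp_rot: [-3.141, -0.001, 1.77]
ft_force: [-0.2, 1.0, 0.3]
opening: 0.308
grip_force: 30.0
```

```bash
python3 go.py 592.4,-139,28.4
```

```text
pos [ 591.3 -139.   109.7] yaw 1.77 t 14.93 open 0.308 grip 30.0
592.4,-139,28.4 travel mm [-0.2  1.1 81.3] twist 0.0
```

>>> drive_tool(
  targets=[
    {"jaw":0.2,"travel":[0,0.001,0.02],"twist":0},
    {"jaw":0.2,"travel":[0,0.001,0.042],"twist":0},
    {"jaw":0.2,"travel":[0,0.001,0.06],"twist":0},
    {"jaw":0.2,"travel":[0,0.001,0.072],"twist":0},
    {"jaw":0.2,"travel":[0,0.001,0.078],"twist":0},
    {"jaw":0.2,"travel":[0,0.001,0.081],"twist":0},
    {"jaw":0.2,"travel":[0,0.001,0.082],"twist":0},
    {"jaw":0.2,"travel":[0,0.001,0.082],"twist":0},
  ],
)

```text
t: 15.6
eef_pos: [593.2, -139.1, 28.8]
tcp_rot: [3.141, 0.0, 1.77]
ft_force: [0.1, 0.2, 0.2]
opening: 0.306
grip_force: 30.0
```

```bash
python3 go.py 592.4,-139,28.4; python3 -c "
from cell import *;print(state()['ft_force'])"
```

```text
pos [ 593.2 -139.1   28.8] yaw 1.77 t 15.6 open 0.306 grip 30.0
592.4,-139,28.4 travel mm [ 0.3 -0.7  0.4] twist -0.0
[0.12494072 0.21925921 0.17589214]
```

>>> drive_tool(
  targets=[
    {"jaw":0.2,"travel":[0,0,0.0005],"twist":0},
    {"jaw":0.35,"travel":[0,0,0.0005],"twist":0},
    {"jaw":0.45,"travel":[0,0,0.0],"twist":0},
    {"jaw":0.6,"travel":[0,0,0.0],"twist":0},
    {"jaw":0.6,"travel":[0,0,0],"twist":0},
    {"jaw":0.6,"travel":[0,0,0],"twist":0},
  ],
)

```text
t: 16.1
eef_pos: [593.1, -138.9, 28.2]
tcp_rot: [3.141, -0.0, 1.77]
ft_force: [0.3, -0.5, 0.6]
opening: 0.56
grip_force: 0.0
```

>>> drive_tool(
  targets=[
    {"jaw":0.6,"travel":[0,0,-0.015],"twist":0},
    {"jaw":0.6,"travel":[0,0,-0.04],"twist":0},
    {"jaw":0.6,"travel":[0,0,-0.075],"twist":0},
    {"jaw":0.7,"travel":[0,0,-0.1],"twist":0},
    {"jaw":0.7,"travel":[0,0,-0.11],"twist":0},
    {"jaw":0.7,"travel":[0,0,-0.11],"twist":0},
  ],
)

```text
t: 16.6
eef_pos: [593.9, -139.2, 140.4]
tcp_rot: [3.138, 0.002, 1.77]
ft_force: [0.1, -0.2, -0.9]
opening: 0.695
grip_force: 0.0
```

```bash
python3 go.py 548,-37,139;python3 - <<'E'
from h import *
T=dict(np.load("top.npz"));S=dict(np.load("scene.npz"))
# stain body in scene (amber or anything unlike bench) : print profile
f=S["frame"].astype(int);b=np.median(f[190:240,262:275].reshape(-1,3),0)
d=np.uint8(np.abs(f-b).sum(2)>45)*255;w=np.zeros_like(d);w[186:226,230:262]=255;d&=w
r=np.where(d.any(1))[0];print(r.min(),r.max(),[ (i,np.where(d[i])[0].min(),np.where(d[i])[0].max()) for i in r[::4]])
for p in((548,-37),(544,-38),(552,-35)):
    q=proj(S,cyl(*p,16,0,49));q2=proj(S,cyl(*p,12.5,56,74));print(p,q.min(0),q.max(0),q2.min(0),q2.max(0))
# mailer: top cap/face images
for n,c,u,v in(("t",T,284,222),("s",S,255,175)):
    q=c["frame"][v-25:v+25,u-25:u+25,::-1];cv2.imwrite(f"pics/m{n}.png",cv2.resize(q,(400,400),interpolation=2))
cv2.imwrite("pics/m.png",np.hstack([cv2.imread("pics/mt.png"),cv2.imread("pics/ms.png")]))
E
```

```text
pos [ 593.9 -139.2  140.4] yaw 1.77 t 16.6 open 0.695 grip 0.0
548,-37,139 travel mm [109.3 -24.8   1.4] twist -0.0
186 225 [(np.int64(186), np.int64(248), np.int64(261)), (np.int64(190), np.int64(241), np.int64(261)), (np.int64(194), np.int64(238), np.int64(259)), (np.int64(198), np.int64(237), np.int64(253)), (np.int64(202), np.int64(236), np.int64(250)), (np.int64(206), np.int64(236), np.int64(250)), (np.int64(210), np.int64(237), np.int64(251)), (np.int64(214), np.int64(237), np.int64(251)), (np.int64(218), np.int64(237), np.int64(251)), (np.int64(222), np.int64(239), np.int64(249))]
(548, -37) [235.83417366 196.72636039] [251.29757202 222.6984408 ] [236.7188807 188.8685897] [248.75155285 202.68924427]
(544, -38) [235.8925143  195.54677598] [251.29212338 221.42409511] [236.7747129  187.69283613] [248.75644658 201.4432089 ]
(552, -35) [236.21850446 197.97279477] [251.73207206 224.04578408] [237.11537783 190.11096013] [249.19528409 204.00649468]
```

View pics/m.png

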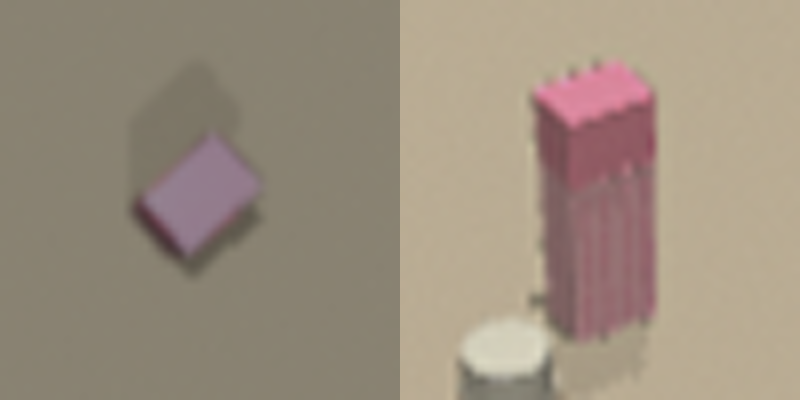

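The left crop shows the mailer's top face with corners at (142,203), (187,258), (262,185), (213,132), so it is turned about 45° in the image. Stain at (548,-37) matches the scene columns 236–251. Moving to stain.

>>> drive_tool(
  targets=[
    {"jaw":0.7,"travel":[0.02,-0.005,0],"twist":0},
    {"jaw":0.7,"travel":[0.05,-0.011,0],"twist":0},
    {"jaw":0.7,"travel":[0.08,-0.018,0],"twist":0},
    {"jaw":0.7,"travel":[0.1,-0.023,0],"twist":0},
    {"jaw":0.7,"travel":[0.109,-0.025,0],"twist":0},
    {"jaw":0.7,"travel":[0.109,-0.025,0],"twist":0},
    {"jaw":0.7,"travel":[0.109,-0.025,0],"twist":0},
  ],
)

```text
t: 17.18
eef_pos: [547.3, -37.3, 137.4]
tcp_rot: [-3.141, -0.0, 1.77]
ft_force: [-0.6, -0.7, 0.3]
opening: 0.7
grip_force: 0.0
```

```bash
python3 go.py 548,-37,25
python3 - <<'E'
from h import *
T=dict(np.load("top.npz"))
p=np.array([(142,203),(187,258),(262,185),(213,132)])/8+[259,197]
X=unproj(T,p,84)[:,:2];print(X.round(1),X.mean(0).round(1))
e=np.roll(X,-1,0)-X
for v in e:print(np.hypot(*v).round(1),np.degrees(np.arctan2(v[1],v[0])).round(1))
E
```

```text
pos [547.3 -37.3 137.4] yaw 1.77 t 17.18 open 0.7 grip 0.0
548,-37,25 travel mm [  0.2   0.8 112.4] twist 0.0
[[435.8 -20.4]
 [420.2 -33.7]
 [441.8 -55.2]
 [456.8 -40.7]] [438.7 -37.5]
20.5 -139.5
30.4 -44.8
20.9 43.9
29.2 136.1
```

>>> drive_tool(
  targets=[
    {"jaw":0.7,"travel":[0,0.001,0.025],"twist":0},
    {"jaw":0.7,"travel":[0,0.001,0.05],"twist":0},
    {"jaw":0.7,"travel":[0,0.001,0.075],"twist":0},
    {"jaw":0.7,"travel":[0,0.001,0.098],"twist":0},
    {"jaw":0.7,"travel":[0,0.001,0.108],"twist":0},
    {"jaw":0.7,"travel":[0,0.001,0.113],"twist":0},
    {"jaw":0.7,"travel":[0,0.001,0.113],"twist":0},
  ],
)

```text
t: 17.77
eef_pos: [548.0, -37.5, 24.3]
tcp_rot: [-3.14, -0.001, 1.769]
ft_force: [-0.1, 0.6, 0.3]
opening: 0.698
grip_force: 0.0
```

>>> drive_tool(
  targets=[
    {"jaw":0.2,"travel":[0,0,0],"twist":0},
    {"jaw":0.2,"travel":[0,0,0],"twist":0},
    {"jaw":0.2,"travel":[0,0,0],"twist":0},
    {"jaw":0.2,"travel":[0,0,0],"twist":0},
    {"jaw":0.2,"travel":[0,0,0],"twist":0},
    {"jaw":0.2,"travel":[0,0,0],"twist":0},
    {"jaw":0.2,"travel":[0,0,0],"twist":0},
  ],
)

```text
t: 18.35
eef_pos: [548.2, -36.8, 25.5]
tcp_rot: [3.141, 0.0, 1.77]
ft_force: [0.2, 0.0, 3.8]
opening: 0.332
grip_force: 30.0
```

```bash
python3 go.py 579,263.5,140
```

```text
pos [548.2 -36.8  25.5] yaw 1.77 t 18.35 open 0.332 grip 30.0
579,263.5,140 travel mm [ 288.3   89.6 -114.5] twist -0.0
```

>>> drive_tool(
  targets=[
    {"jaw":0.2,"travel":[0,0,-0.015],"twist":0},
    {"jaw":0.2,"travel":[0,0,-0.04],"twist":0},
    {"jaw":0.2,"travel":[0,0,-0.07],"twist":0},
    {"jaw":0.2,"travel":[0.015,0.005,-0.085],"twist":0},
    {"jaw":0.2,"travel":[0.04,0.013,-0.085],"twist":0},
    {"jaw":0.2,"travel":[0.07,0.022,-0.085],"twist":0},
    {"jaw":0.2,"travel":[0.1,0.031,-0.085],"twist":0},
    {"jaw":0.2,"travel":[0.13,0.04,-0.085],"twist":0},
  ],
)

```text
t: 19.02
eef_pos: [561.3, 99.8, 110.3]
tcp_rot: [3.142, -0.0, 1.769]
ft_force: [0.4, -0.4, -1.2]
opening: 0.33
grip_force: 30.0
```

>>> drive_tool(
  targets=[
    {"jaw":0.2,"travel":[0.03,0.009,0],"twist":0},
    {"jaw":0.2,"travel":[0.06,0.019,0],"twist":0},
    {"jaw":0.2,"travel":[0.09,0.028,0],"twist":0},
    {"jaw":0.2,"travel":[0.12,0.038,0],"twist":0},
    {"jaw":0.2,"travel":[0.145,0.046,0],"twist":0},
    {"jaw":0.2,"travel":[0.158,0.05,0],"twist":0},
    {"jaw":0.2,"travel":[0.158,0.05,0],"twist":0},
    {"jaw":0.2,"travel":[0.158,0.05,0],"twist":0},
  ],
)

```text
t: 19.68
eef_pos: [578.9, 263.2, 109.8]
tcp_rot: [-3.141, 0.0, 1.771]
ft_force: [0.7, -0.2, -1.2]
opening: 0.333
grip_force: 30.0
```

```bash
python3 go.py 579,263.5,28.5;python3 - <<'E'
from cell import *
import cv2
from h import *
S=read_camera("scene");q=S["frame"][130:280,130:450][:,:,::-1];q=cv2.resize(q,None,fx=2.5,fy=2.5,interpolation=2)
cv2.imwrite("pics/a5.png",q)
E
```

```text
pos [578.9 263.2 109.8] yaw 1.771 t 19.68 open 0.333 grip 30.0
579,263.5,28.5 travel mm [ 0.3  0.2 81.3] twist 0.001
```

View pics/a5.png

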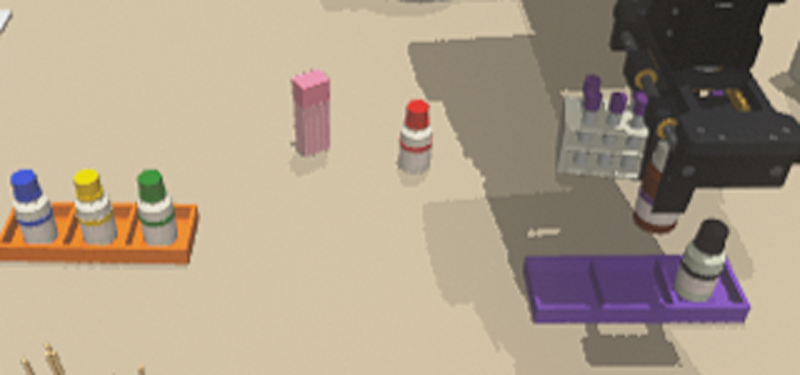

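All three dropper bottles stand in the orange tray at crop (35,210), (95,210) and (157,210). Stain is held upright over violet, with its underside at (655,225). I'll check that projection before lowering.

Run:
```python
from h import *
S=dict(np.load("scene.npz"));print((proj(S,[[579,263.5,84],[579,263.5,3],[590.6,210.7,3],[567.4,316,3],[567.4,316,70]])-[130,130])*2.5)
```

```text
[[652.12128611 219.98289578]
 [630.50724068 292.25178321]
 [564.31071581 292.88332958]
 [696.45054655 291.56360761]
 [718.30233289 232.47764921]]
```

>>> drive_tool(
  targets=[
    {"jaw":0.2,"travel":[0,0,0.02],"twist":0},
    {"jaw":0.2,"travel":[0,0,0.042],"twist":0},
    {"jaw":0.2,"travel":[0,0,0.06],"twist":0},
    {"jaw":0.2,"travel":[0,0,0.072],"twist":0},
    {"jaw":0.2,"travel":[0,0,0.078],"twist":0},
    {"jaw":0.2,"travel":[0,0,0.081],"twist":0},
    {"jaw":0.2,"travel":[0,0,0.082],"twist":0},
    {"jaw":0.2,"travel":[0,0,0.082],"twist":0},
  ],
)

```text
t: 20.4
eef_pos: [579.7, 263.1, 28.8]
tcp_rot: [3.141, -0.0, 1.769]
ft_force: [-0.0, 0.1, -1.2]
opening: 0.329
grip_force: 30.0
```

```bash
python3 go.py 579,263.5,28.5; python3 -c "
from cell import *;print(state()['ft_force'])"
```

```text
pos [579.7 263.1  28.8] yaw 1.769 t 20.4 open 0.329 grip 30.0
579,263.5,28.5 travel mm [ 0.5 -0.6  0.3] twist -0.001
[-0.01553034  0.0501289  -1.1874648 ]
```

>>> drive_tool(
  targets=[
    {"jaw":0.2,"travel":[0,0,0.0005],"twist":0},
    {"jaw":0.35,"travel":[0,0,0.0005],"twist":0},
    {"jaw":0.45,"travel":[0,0,0.0],"twist":0},
    {"jaw":0.6,"travel":[0,0,0.0],"twist":0},
    {"jaw":0.6,"travel":[0,0,0],"twist":0},
    {"jaw":0.6,"travel":[0,0,0],"twist":0},
  ],
)

```text
t: 20.9
eef_pos: [579.3, 263.3, 28.2]
tcp_rot: [3.141, -0.0, 1.77]
ft_force: [0.7, 1.0, -0.7]
opening: 0.565
grip_force: 0.0
```

>>> drive_tool(
  targets=[
    {"jaw":0.6,"travel":[0,0,-0.015],"twist":0},
    {"jaw":0.6,"travel":[0,0,-0.04],"twist":0},
    {"jaw":0.6,"travel":[0,0,-0.075],"twist":0},
    {"jaw":0.6,"travel":[0,0,-0.105],"twist":0},
    {"jaw":0.6,"travel":[0,0,-0.12],"twist":0},
    {"jaw":0.6,"travel":[0,0,-0.12],"twist":0},
  ],
)

```text
t: 21.4
eef_pos: [580.6, 263.8, 152.1]
tcp_rot: [3.136, -0.001, 1.77]
ft_force: [0.2, -0.3, 0.3]
opening: 0.602
grip_force: 0.0
```

```bash
python3 go.py 438.7,-37.5,145,2.32
```

```text
pos [580.6 263.8 152.1] yaw 1.77 t 21.4 open 0.602 grip 0.0
438.7,-37.5,145,2.32 travel mm [-267.3 -198.7    7.1] twist -0.55
```

>>> drive_tool(
  targets=[
    {"jaw":0.6,"travel":[-0.03,-0.022,0],"twist":-0.07},
    {"jaw":0.6,"travel":[-0.062,-0.046,0],"twist":-0.15},
    {"jaw":0.6,"travel":[-0.094,-0.07,0],"twist":-0.23},
    {"jaw":0.6,"travel":[-0.126,-0.094,0],"twist":-0.31},
    {"jaw":0.6,"travel":[-0.158,-0.117,0],"twist":-0.39},
    {"jaw":0.6,"travel":[-0.19,-0.141,0],"twist":-0.47},
    {"jaw":0.6,"travel":[-0.222,-0.165,0],"twist":-0.55},
    {"jaw":0.6,"travel":[-0.245,-0.182,0],"twist":-0.55},
  ],
)

```text
t: 22.07
eef_pos: [447.3, -14.7, 147.4]
tcp_rot: [-3.141, -0.001, 2.324]
ft_force: [1.6, -0.5, -0.3]
opening: 0.599
grip_force: 0.0
```

```bash
python3 go.py 438.7,-37.5,145,2.32
```

```text
pos [447.3 -14.7 147.4] yaw 2.324 t 22.07 open 0.599 grip 0.0
438.7,-37.5,145,2.32 travel mm [-10.7 -21.8   2.4] twist 0.004
```

>>> drive_tool(
  targets=[
    {"jaw":0.6,"travel":[-0.008,-0.015,0],"twist":0},
    {"jaw":0.6,"travel":[-0.011,-0.022,0],"twist":0},
    {"jaw":0.6,"travel":[-0.011,-0.022,0],"twist":0},
    {"jaw":0.6,"travel":[-0.011,-0.022,0],"twist":0},
  ],
)

```text
t: 22.4
eef_pos: [440.8, -35.6, 147.8]
tcp_rot: [3.142, -0.0, 2.319]
ft_force: [0.1, 1.2, 0.3]
opening: 0.597
grip_force: 0.0
```

```bash
python3 go.py 438.7,-37.5,25,2.32;python3 - <<'E'
from cell import *
import cv2
from h import *
S=read_camera("scene");q=S["frame"][100:270,180:450][:,:,::-1];q=cv2.resize(q,None,fx=2.9,fy=2.9,interpolation=2)
cv2.imwrite("pics/a6.png",q)
E
```

```text
pos [440.8 -35.6 147.8] yaw 2.319 t 22.4 open 0.597 grip 0.0
438.7,-37.5,25,2.32 travel mm [ 1.000e-01 -2.800e+00  1.228e+02] twist -0.001
```

View pics/a6.png

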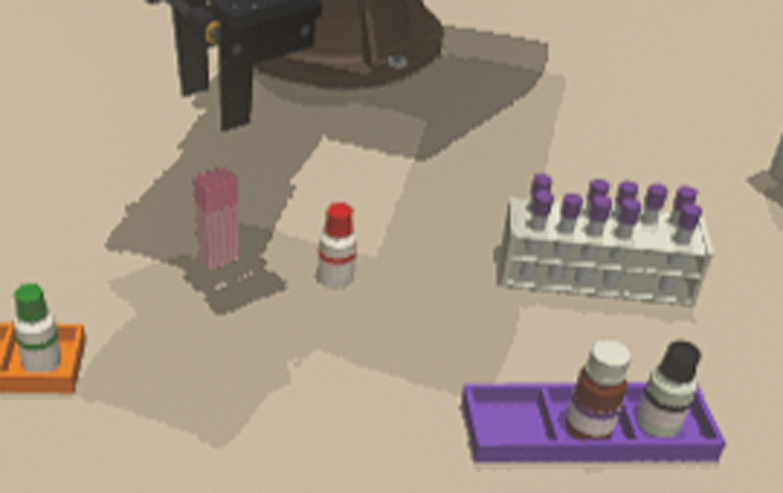

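Stain at (595,390) stands in the middle violet compartment beside the oil at (668,390). The open gripper straddles the mailer at (217,215) diagonally.

>>> drive_tool(
  targets=[
    {"jaw":0.6,"travel":[0,-0.003,0.025],"twist":0},
    {"jaw":0.6,"travel":[0,-0.003,0.05],"twist":0},
    {"jaw":0.6,"travel":[0,-0.003,0.075],"twist":0},
    {"jaw":0.6,"travel":[0,-0.003,0.1],"twist":0},
    {"jaw":0.6,"travel":[0,-0.003,0.115],"twist":0},
    {"jaw":0.6,"travel":[0,-0.003,0.122],"twist":0},
    {"jaw":0.6,"travel":[0,-0.003,0.123],"twist":0},
    {"jaw":0.6,"travel":[0,-0.003,0.123],"twist":0},
  ],
)

```text
t: 23.12
eef_pos: [438.7, -37.4, 25.1]
tcp_rot: [-3.141, -0.0, 2.321]
ft_force: [0.0, 0.2, 0.6]
opening: 0.6
grip_force: 0.0
```

>>> drive_tool(
  targets=[
    {"jaw":0.12,"travel":[0,0,0],"twist":0},
    {"jaw":0.12,"travel":[0,0,0],"twist":0},
    {"jaw":0.12,"travel":[0,0,0],"twist":0},
    {"jaw":0.12,"travel":[0,0,0],"twist":0},
    {"jaw":0.12,"travel":[0,0,0],"twist":0},
    {"jaw":0.12,"travel":[0,0,0],"twist":0},
    {"jaw":0.12,"travel":[0,0,0],"twist":0},
    {"jaw":0.12,"travel":[0,0,0],"twist":0},
  ],
)

```text
t: 23.78
eef_pos: [438.6, -38.0, 25.3]
tcp_rot: [3.141, 0.0, 2.32]
ft_force: [-0.8, 1.2, 3.5]
opening: 0.229
grip_force: 29.9
```

```bash
python3 go.py 590.6,210.7,130
```

```text
pos [438.6 -38.   25.3] yaw 2.32 t 23.78 open 0.229 grip 29.9
590.6,210.7,130 travel mm [  78.6  280.7 -104.7] twist 0.55
```

>>> drive_tool(
  targets=[
    {"jaw":0.12,"travel":[0,0,-0.015],"twist":0},
    {"jaw":0.12,"travel":[0,0,-0.04],"twist":0},
    {"jaw":0.12,"travel":[0,0,-0.07],"twist":0},
    {"jaw":0.12,"travel":[0,0,-0.095],"twist":0},
    {"jaw":0.12,"travel":[0.004,0.015,-0.105],"twist":0.05},
    {"jaw":0.12,"travel":[0.011,0.04,-0.105],"twist":0.12},
    {"jaw":0.12,"travel":[0.019,0.07,-0.105],"twist":0.19},
    {"jaw":0.12,"travel":[0.028,0.1,-0.105],"twist":0.26},
  ],
)

```text
t: 24.45
eef_pos: [493.2, 51.5, 130.6]
tcp_rot: [3.141, 0.0, 2.055]
ft_force: [0.3, -0.5, -1.1]
opening: 0.23
grip_force: 29.9
```

```bash
python3 go.py 590.6,210.7,130
```

```text
pos [493.2  51.5 130.6] yaw 2.055 t 24.45 open 0.23 grip 29.9
590.6,210.7,130 travel mm [ 95.6 160.3   0.6] twist 0.285
```

>>> drive_tool(
  targets=[
    {"jaw":0.12,"travel":[0.016,0.027,0],"twist":0.06},
    {"jaw":0.12,"travel":[0.033,0.055,0],"twist":0.12},
    {"jaw":0.12,"travel":[0.05,0.083,0],"twist":0.18},
    {"jaw":0.12,"travel":[0.067,0.112,0],"twist":0.24},
    {"jaw":0.12,"travel":[0.082,0.138,0],"twist":0.285},
    {"jaw":0.12,"travel":[0.092,0.154,0],"twist":0.285},
    {"jaw":0.12,"travel":[0.0955,0.16,0],"twist":0.285},
    {"jaw":0.12,"travel":[0.0955,0.16,0],"twist":0.285},
  ],
)

```text
t: 25.12
eef_pos: [589.1, 211.0, 129.5]
tcp_rot: [-3.141, -0.0, 1.777]
ft_force: [-0.7, -0.4, -1.0]
opening: 0.231
grip_force: 29.9
```

>>> drive_tool(
  targets=[
    {"jaw":0.12,"travel":[0,0,0],"twist":0},
    {"jaw":0.12,"travel":[0,0,0],"twist":0},
  ],
)

```text
t: 25.28
eef_pos: [588.4, 209.0, 130.0]
tcp_rot: [-3.141, 0.0, 1.774]
ft_force: [0.0, -1.0, -0.7]
opening: 0.231
grip_force: 29.9
```

```bash
python3 go.py 590.6,210.7,28.3
```

```text
pos [588.4 209.  130. ] yaw 1.774 t 25.28 open 0.231 grip 29.9
590.6,210.7,28.3 travel mm [  1.2   2.5 101.7] twist 0.004
```

>>> drive_tool(
  targets=[
    {"jaw":0.12,"travel":[0.001,0.002,0.02],"twist":0},
    {"jaw":0.12,"travel":[0.001,0.002,0.045],"twist":0},
    {"jaw":0.12,"travel":[0.001,0.002,0.068],"twist":0},
    {"jaw":0.12,"travel":[0.001,0.002,0.085],"twist":0},
    {"jaw":0.12,"travel":[0.001,0.002,0.096],"twist":0},
    {"jaw":0.12,"travel":[0.001,0.002,0.1],"twist":0},
    {"jaw":0.12,"travel":[0.001,0.002,0.102],"twist":0},
    {"jaw":0.12,"travel":[0.001,0.002,0.102],"twist":0},
  ],
)

```text
t: 25.95
eef_pos: [591.0, 211.1, 28.8]
tcp_rot: [3.141, -0.0, 1.774]
ft_force: [0.1, 0.7, 0.6]
opening: 0.231
grip_force: 30.0
```

```bash
python3 go.py 590.6,210.7,28.3; python3 -c "
from cell import *;print(state()['ft_force'])"
```

```text
pos [591.  211.1  28.8] yaw 1.774 t 25.95 open 0.231 grip 30.0
590.6,210.7,28.3 travel mm [-0.3 -0.5  0.5] twist 0.004
[0.07100962 0.73837971 0.55486321]
```

>>> drive_tool(
  targets=[
    {"jaw":0.12,"travel":[0,0,0.0005],"twist":0},
    {"jaw":0.28,"travel":[0,0,0.0005],"twist":0},
    {"jaw":0.4,"travel":[0,0,0.0],"twist":0},
    {"jaw":0.55,"travel":[0,0,0.0],"twist":0},
    {"jaw":0.55,"travel":[0,0,0],"twist":0},
    {"jaw":0.55,"travel":[0,0,0],"twist":0},
  ],
)

```text
t: 26.45
eef_pos: [590.9, 211.5, 28.3]
tcp_rot: [3.141, -0.0, 1.775]
ft_force: [0.2, -0.1, 0.9]
opening: 0.501
grip_force: 0.0
```

>>> drive_tool(
  targets=[
    {"jaw":0.55,"travel":[0,0,-0.015],"twist":0},
    {"jaw":0.55,"travel":[0,0,-0.04],"twist":0},
    {"jaw":0.55,"travel":[0,0,-0.075],"twist":0},
    {"jaw":0.55,"travel":[0,0,-0.11],"twist":0},
    {"jaw":0.55,"travel":[0,0,-0.145],"twist":0},
    {"jaw":0.55,"travel":[-0.03,0,-0.16],"twist":0},
    {"jaw":0.55,"travel":[-0.06,0,-0.17],"twist":0},
    {"jaw":0.55,"travel":[-0.09,0,-0.17],"twist":0},
  ],
)

```text
t: 27.12
eef_pos: [609.8, 122.8, 201.0]
tcp_rot: [3.137, 0.0, 1.776]
ft_force: [-0.2, -0.1, -0.8]
opening: 0.553
grip_force: 0.0
```

>>> drive_tool(
  targets=[
    {"jaw":0.55,"travel":[-0.03,-0.02,0],"twist":0},
    {"jaw":0.55,"travel":[-0.06,-0.04,0],"twist":0},
    {"jaw":0.55,"travel":[-0.08,-0.055,0],"twist":0},
    {"jaw":0.55,"travel":[-0.08,-0.055,0],"twist":0},
    {"jaw":0.55,"travel":[-0.08,-0.055,0],"twist":0},
    {"jaw":0.55,"travel":[-0.08,-0.055,0],"twist":0},
  ],
)

```text
t: 27.62
eef_pos: [571.7, 34.2, 198.3]
tcp_rot: [3.141, -0.0, 1.775]
ft_force: [0.6, -0.0, 0.7]
opening: 0.551
grip_force: 0.0
```

```bash
python3 go.py;python3 - <<'E'
from cell import *
import cv2
from h import *
S=read_camera("scene");q=S["frame"][110:280,110:450][:,:,::-1];q=cv2.resize(q,None,fx=2.3,fy=2.3,interpolation=2)
cv2.imwrite("pics/a7.png",q)
E
```

```text
pos [571.7  34.2 198.3] yaw 1.775 t 27.62 open 0.551 grip 0.0
```

View pics/a7.png

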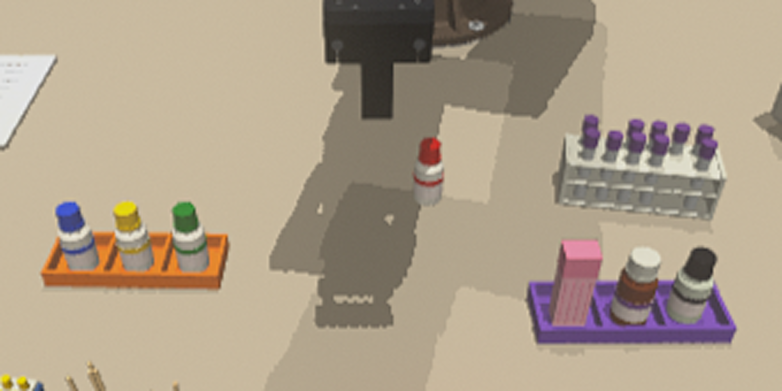

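All five are in place and upright: orange tray at (77,240), (132,240), (190,240), mailer (573,285), stain (635,290). The oil at (692,290) and the red-capped bottle at (428,172) are undisturbed, and the robot is clear.

```bash
python3 -c "
from cell import *;print(job_done())"
```

```text
the job is handed in; nothing more can be done
None
```

Both kits are made up and handed in at about 28 s: each of the five items stands upright in its own compartment, and the oil and red-capped bottles were left where they were.

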